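# Lock the sampler's shuttle with its transit pin

### The job

The sampler is about to be moved, so its shuttle must be locked. Draw the red-handled pin out of its slanted holder, stand it upright with its tip in the slot of the sampler's white cover, slide the tip along the slot's floor until it drops into the shuttle's blind hole (the shuttle has stopped anywhere along the slot), then push the pin fully home, collar down on the cover, and let go. Leave the flask, the bottle, the beaker and the petri dish where they stand.

Things in the scene. Friction and masses are not known exactly. Their poses are not given: they have to be found in the camera images.
- sampler: White housing, bolted down, 150 (x) x 250 (y) x 75 mm high. Origin: centre of its underside; x away from the robot, y along its length, z up. Top face of its 20 mm thick cover: 75 mm above the origin. Behind the slot (local x 5 to 67 mm) a blue tray of vial caps reaches 97 mm above the origin. Under the cover the black shuttle is held by a brake and does not give way.
- slot_mid (a point): Centre of the slot's mouth on the cover's top face, axes as the sampler's. Slot: along y, 110 mm long, 18 wide, 20 deep (2 mm chamfer). Its floor is the shuttle's flat black top, with one round blind hole on the slot's centre line: 17.5 mm wide, 2 mm chamfer, 35 mm deep below the floor, anywhere within 32 mm of the slot's middle along y; unmarked, place not given.
- pin_holder: Fixed holder: dark steel foot 100 x 75 x 10 mm and on it a 36 x 36 x 50 mm aluminium well block that leans 0.6 rad (34 degrees) from vertical, its top toward the holder's own -x (roughly toward the robot). Origin: centre of its underside. The well is a straight 16 mm bore along the leaning axis; the pin comes out only along that axis.
- pin_grip (a point): Middle of the locking pin's round red handle (22 mm wide, 62 long), the grasp point; z along the pin toward the handle's end. The pin is 120 mm long, about 0.12 kg. Below the handle: collar 30 mm wide, 6 thick, its upper face 31 mm from this point, then the steel shaft. At the start the shaft is in the leaning well, collar on the well block.
- pin_tip (a point): Centre of the pin's tip face, 89 mm from pin_grip on the axis, z toward the handle. Shaft: 14 mm wide, 52 mm from tip to collar, nose tapering over 9 mm to 8 mm at the tip. Fully home in the sampler the collar lies on the cover and the tip is 52 mm below the cover's top face.
- erlenmeyer: Loose conical glass flask, 68 mm wide, 113 mm high, origin at the centre of its underside. Bystander.
- bottle_250: Loose glass bottle with blue cap, 69 mm wide, 150 mm high, origin at the centre of its underside. Bystander.
- beaker_4: Loose beaker, 60 mm wide, 92 mm high, origin at the centre of its underside. Bystander.
- petri_1: Loose closed petri dish, 61 mm wide, 15 mm high, origin at the centre of its underside. Bystander.

How it is judged:
On the way:
1. the pin has been drawn clear of its holder (distance between pin_tip and pin_holder above 0.08 m), for 0.2 s.
At the end, for the whole second after the job is handed in: The pin stands upright (within 0.12 rad) in the shuttle's hole, through the slot, its tip at least 48 mm below the cover's top face (the collar down on the cover within 4 mm), at rest (z of pin_tip in the frame of sampler between 0.015 and 0.027 m and x of pin_tip in the frame of sampler between -0.043 and -0.027 m and y of pin_tip in the frame of sampler between -0.045 and 0.045 m and angle between pin_tip's own z axis and vertical below 0.12 rad and linear speed of lock_pin below 0.02 m/s); the robot touches nothing.
It fails at once if the flask, bottle, beaker or petri dish is shifted by more than 30 mm (distance of any of erlenmeyer, bottle_250, beaker_4, petri_1 from where it was at the start of the episode above 0.03 m).
It also fails if it takes over 48 s, if anything falls off the work surface, if the arm or the gripper's body presses on something with over 40 N, if the wrist force passes 120 N, or if a joint passes its speed limit or range.

### The arm

A 7-joint arm with a two-finger parallel gripper is mounted at the origin on a cart in front of the work surface, level with it; the furniture and walls round the work are solid. World frame = base frame: x ahead of the robot, y to its left, z up, the work surface at z = 0. Lengths are in m, angles in rad, forces in N, time in s.
With the tool pointing down it reaches from about 0.4 to 0.875 m from the base axis. Payload 19.3 kg.
Tool frame: the origin (TCP) lies on the centre line of the jaws, within the pads' length; the fingertips stand 14 mm ahead of it and the grasp point (between the pads) lies 5 mm behind it; x points along the fingers, y is the direction in which the jaws open and shut, and the axes are right-handed (so a half turn about x gives the same grasp; the last joint's range is limited). The gripper opens to 85 mm and grips with 20 to 120 N. Pads are 22 mm wide; open, the fingers measure 114 mm over their backs; the gripper's body (76 mm by 85 mm) begins 54 mm behind the grasp point. The pads swing forward as they close: fully open they stand 13 mm farther back than shut.
Start: joints at [-1.203, 0.521, -0.036, 1.599, 0.021, 1.021, -0.113], TCP at [0.265, 0.566, 0.245] pointing down, gripper open.
Joint ranges: [-2.91, 2.91], [-0.3, 2.13], [-1.5, 1.42], [0.17, 2.43], [-1.26, 4.41], [0.16, 1.93], [-2.52, 2.52]. Speed limits (rad/s): [1.89, 1.89, 2.39, 2.39, 3.01, 3.01, 3.01].

### API

Orientations are given as [roll, pitch, yaw] about the fixed x, y, z axes, in that order (R = Rz(yaw) Ry(pitch) Rx(roll)).
In Python, from workcell import monitor, optics, bot gives the robot as it stands.
- The arm moves only by the tool arm_command, never from a script. Its arguments are lists of equal length, an entry for each row: "delta_pos": the shift along the tool's x, y, z as a fraction of full scale, a list of three; "rotation": the turn, a rotation vector about the tool's x, y, z as a fraction of full scale, a list of three. In form: {"delta_pos": [[dx, dy, dz], ...], "rotation": [[wx, wy, wz], ...]}. A call has 1 to 10 rows; each row shifts and turns the pose as measured when the row begins, along the tool's axes as they then stand; what a row does not reach is not made up. Full scale, the value 1, is 30 mm for a shift and 6 degrees for a turn. A row lasts 1/10 s, in which the tool goes at most 50 mm and 8.59 degrees, less where a joint would pass 70% of its speed; a pose out of reach is approached as far as the arm can. A call with a number of a shift or a turn outside -1 to 1 is refused whole. A call with a gripper value outside its range is refused whole. "gripper" is the closure, from -1 (fully open) to 1 (shut), so that 0 is half open, set as the call begins (left out, the last holds). The fingers move at their own pace and stop on an object; "grip_force" is the grip in N (left out, the last holds). Time passes only in rows, so rows that do not move let the fingers close. It gives the time, the measured TCP pose, the force and the opening at its end, in the units of the state.
- monitor.observe(): the state, without advancing time (a new reading comes with each control period).
- optics.grab_frame(name): name is "scene" or "top"; returns the picture (400x640x3 uint8, red, green, blue); there is no depth.
- optics.camera_params(name): a dict with "fx", "fy", "cx", "cy" (pixels), "origin" and "rotation" of the camera in the world. Camera axes: x right, y down, z forward; pixel columns grow to the right and rows downward; lengths in m; the calibration is good to about 2 mm. A picture is of the moment at which its call begins. camera_params takes no time and is no camera call.
- bot.job_done(): hands the job in, once; it reports no verdict.
The state is a dict: "clock": time; "qpos": joint angles; "qd": joint speeds; "joint_efforts": joint torques, N m; "position": TCP position; "tool_rot": TCP orientation; "force": force on the tool from outside, world axes, zero at the start; "moment": the same for the moment, N m; "grip_width": finger opening in m.
Only numpy, scipy, OpenCV 4.12 (cv2) and the standard library are available. Lean on these libraries where they do the work, as an engineer would, in place of code of your own. Each camera call takes 0.05 s, during which the arm holds its last target. There are 200 camera calls.

## Working session

There is one attempt and no reset: what is moved stays moved. The work goes in short steps, Python scripts to look and compute and a tool call to move; the robot and the scene stay as the last step left them, time stands still between calls to the robot, and variables do not carry over. Pictures are saved under pics/ and viewed, about 8 in all and at most 12, crops included, and the job is handed in when it is done.

Besides the shell and the picture viewer there is one more tool, called after "Request:" as name(argument=value, ...), one argument or row to a line, values as JSON. arm_command: Moves the arm, as the interface text tells. Its arguments: {"type":"object","properties":{"delta_pos":{"type":"array","items":{"type":"array","items":{"type":"number"}}},"rotation":{"type":"array","items":{"type":"array","items":{"type":"number"}}},"gripper":{"type":"number"},"grip_force":{"type":"number"}},"required":["delta_pos","rotation"]}

```bash
mkdir -p pics; ls; python3 - <<'E'
from workcell import monitor, optics, bot
import cv2, numpy as np
np.set_printoptions(precision=4,suppress=True)
s=monitor.observe(); print({k:np.round(v,3) for k,v in s.items()})
for n in("scene","top"):
    im=optics.grab_frame(n); cv2.imwrite(f"pics/{n}0.png",im[:,:,::-1]); p=optics.camera_params(n); print(n,p)
E
```

```text
pics
{'clock': np.float64(0.0), 'qpos': array([-1.203,  0.522, -0.036,  1.6  ,  0.021,  1.021, -0.113]), 'qd': array([ 0.001, -0.001,  0.001, -0.001,  0.   ,  0.   , -0.001]), 'joint_efforts': array([ -0.   , -92.71 ,   1.98 , -36.994,   0.018,   0.008,  -0.   ]), 'position': array([0.265, 0.566, 0.245]), 'tool_rot': array([-1.505,  1.57 , -1.943]), 'force': array([ 0.099, -0.127,  0.027]), 'moment': array([-0.045,  0.032, -0.001]), 'grip_width': np.float64(0.086)}
scene {'fx': 366.59732621662806, 'fy': 366.59732621662806, 'cx': 319.99105581237296, 'cy': 200.0100116278698, 'origin': array([ 0.2121, -0.4395,  0.5   ]), 'rotation': array([-2.0968,  0.0167, -0.5151])}
top {'fx': 480.77154686434613, 'fy': 480.77154686434613, 'cx': 319.2467538673585, 'cy': 197.69287424679158, 'origin': array([0.3196, 0.1864, 1.2473]), 'rotation': array([-2.9259, -0.0037, -1.5262])}
```

View pics/scene0.png

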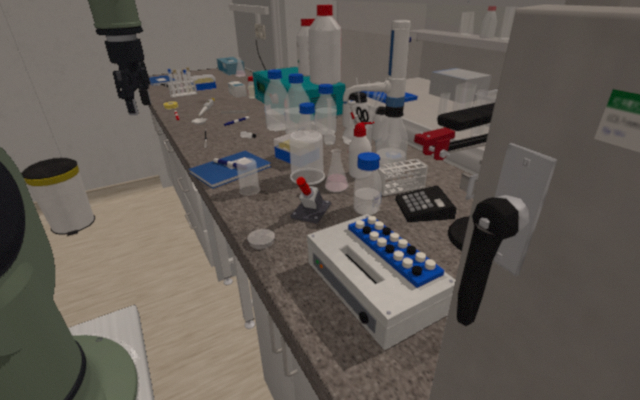

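View pics/top0.png

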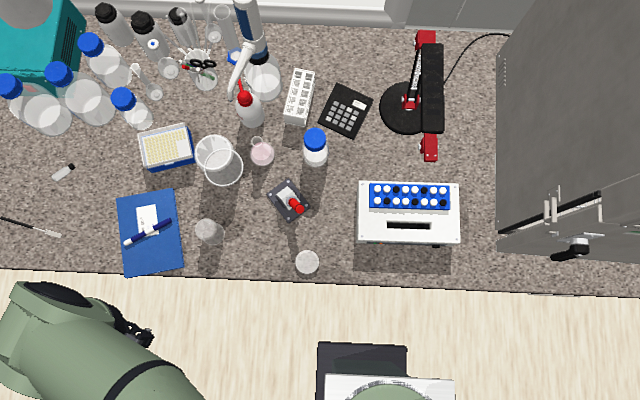

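```bash
cat > h.py <<'E'
import numpy as np, cv2
from scipy.spatial.transform import Rotation as R
from workcell import monitor, optics, bot
np.set_printoptions(precision=4,suppress=True)
P={n:optics.camera_params(n) for n in("scene","top")}
def RM(n): return R.from_euler("xyz",P[n]["rotation"]).as_matrix()
def ray(n,uv):
    p=P[n]; d=RM(n)@[(uv[0]-p["cx"])/p["fx"],(uv[1]-p["cy"])/p["fy"],1]; return np.array(p["origin"]),d/np.linalg.norm(d)
def onz(n,uv,z):
    o,d=ray(n,uv); return o+d*(z-o[2])/d[2]
def tri(a,b):
    A=np.zeros((3,3));B=np.zeros(3)
    for n,uv in(("scene",a),("top",b)):
        o,d=ray(n,uv);M=np.eye(3)-np.outer(d,d);A+=M;B+=M@o
    X=np.linalg.solve(A,B); return X
def proj(n,X):
    p=P[n]; c=RM(n).T@(np.asarray(X)-p["origin"]); return np.array([p["fx"]*c[0]/c[2]+p["cx"],p["fy"]*c[1]/c[2]+p["cy"]])
def grab(n,f=None):
    im=np.ascontiguousarray(optics.grab_frame(n)[:,:,::-1])
    if f: cv2.imwrite(f"pics/{f}.png",im)
    return im
def red(im): 
    h=cv2.cvtColor(im,cv2.COLOR_BGR2HSV); return (((h[...,0]<8)|(h[...,0]>172))&(h[...,1]>150)&(h[...,2]>80)).astype(np.uint8)
E
python3 - <<'E'
from h import *
t=cv2.imread("pics/top0.png");s=cv2.imread("pics/scene0.png")
def blob(m,x0,y0,x1,y1):
    k=np.zeros_like(m);k[y0:y1,x0:x1]=m[y0:y1,x0:x1]
    c=max(cv2.findContours(k,cv2.RETR_EXTERNAL,cv2.CHAIN_APPROX_NONE)[0],key=cv2.contourArea);return cv2.minAreaRect(c),c
for n,im,b in(("top",t,(270,180,320,225)),("scene",s,(290,170,325,210))):
    r,c=blob(red(im),*b);print(n,"red",r)
g=(t.max(2)<70).astype(np.uint8)
r,c=blob(g,380,216,440,236);print("slot",r)
for p in cv2.boxPoints(r):print(onz("top",p,.075))
print("mid",onz("top",r[0],.075), "wall red proj")
w=(cv2.cvtColor(t,cv2.COLOR_BGR2HSV)[...,1]<25)&(t.min(2)>190)
r,c=blob(w.astype(np.uint8),340,165,480,255);print("cover",r)
for p in cv2.boxPoints(r):print(onz("top",p,.075))
a=cv2.resize(t[165:285,180:340],None,fx=5,fy=5,interpolation=cv2.INTER_CUBIC)
cv2.imwrite("pics/c1.png",a)
b=cv2.resize(s[150:260,220:380],None,fx=5,fy=5,interpolation=cv2.INTER_CUBIC);cv2.imwrite("pics/c2.png",b)
E
```

```text
top red ((296.25, 205.25001525878906), (17.677669525146484, 8.485280990600586), 45.0)
scene red ((303.1153564453125, 185.42308044433594), (18.582456588745117, 8.597853660583496), 56.3099365234375)
slot ((407.9880676269531, 225.37059020996094), (42.171607971191406, 5.706708908081055), 1.847610354423523)
[0.5087 0.0238 0.075 ]
[0.5229 0.0235 0.075 ]
[ 0.5243 -0.0806  0.075 ]
[ 0.51   -0.0801  0.075 ]
mid [ 0.5165 -0.0283  0.075 ] wall red proj
cover ((409.4765930175781, 211.26083374023438), (102.8282699584961, 59.7563362121582), 1.7623909711837769)
[0.4757 0.096  0.075 ]
[0.6269 0.0955 0.075 ]
[ 0.6305 -0.1631  0.075 ]
[ 0.4793 -0.1557  0.075 ]
```

View pics/c1.png

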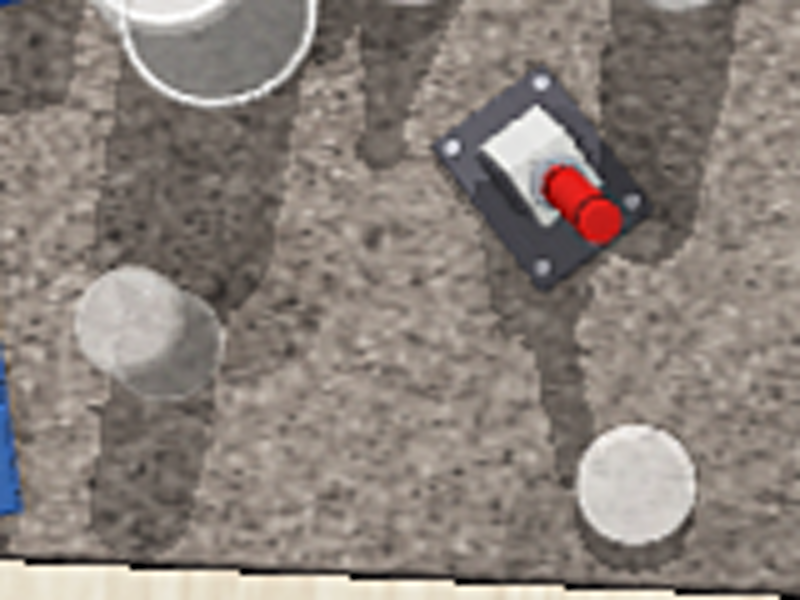

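View pics/c2.png

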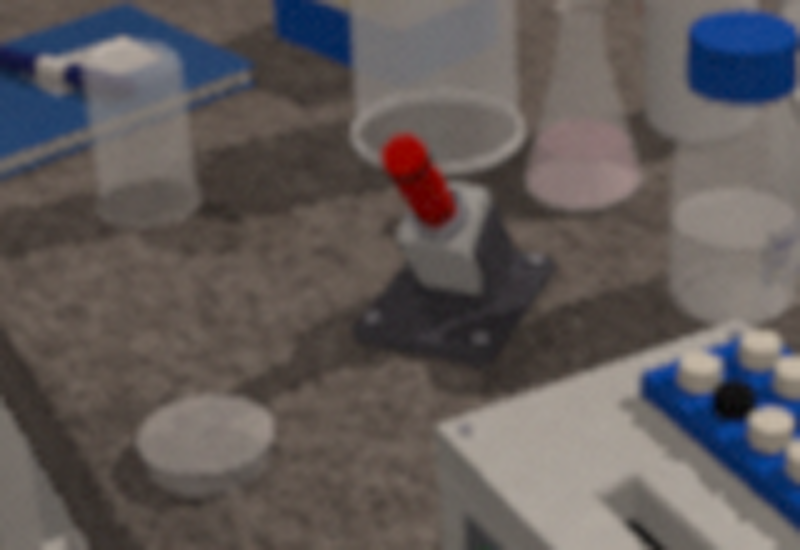

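```bash
python3 - <<'E'
from h import *
C=np.array([[540,65],[433,145],[545,290],[650,212]])/5+[180,165]
W=np.array([onz("top",c,.010) for c in C]);print(W)
cen=W.mean(0);ex=(W[0]+W[3]-W[1]-W[2])/2; ex=(W[0]+W[1]-W[2]-W[3])/2
print("cen",cen,"x",ex,np.linalg.norm(ex)); yaw=np.arctan2(ex[1],ex[0]);print("yaw",yaw)
e=tri((220+405/5,150+155/5),(180+600/5,165+220/5)); print("end",e,proj("top",e),proj("scene",e))
m=tri((303.1,185.4),(296.25,205.25)); print("mid",m,proj("top",m),proj("scene",m))
a=R.from_euler("z",yaw).apply([-np.sin(.6),0,np.cos(.6)]);print("axis",a)
lat=R.from_euler("z",yaw).apply([0,1,0]); print("lateral off of mid from centre",(m-cen)@lat,(e-cen)@lat,"along",(m-cen)@R.from_euler("z",yaw).apply([1,0,0]))
E
```

```text
[[0.6403 0.2792 0.01  ]
 [0.5942 0.333  0.01  ]
 [0.5196 0.2695 0.01  ]
 [0.5634 0.2169 0.01  ]]
cen [0.5794 0.2747 0.01  ] x [0.0758 0.0629 0.    ] 0.09846476292041616
yaw 0.6929111317780311
end [0.5378 0.238  0.1158] [300.0382 208.911 ] [300.9016 181.0228]
mid [0.5493 0.2489 0.0966] [296.0968 205.6058] [303.4903 185.3081]
axis [-0.4344 -0.3607  0.8253]
lateral off of mid from centre -0.0005938979959109551 -0.0016681887428792153 along -0.03963132999808882
```

```bash
cat >> h.py <<'E'
def to(pos,Rm):
    s=monitor.observe(); R0=R.from_euler("xyz",s["tool_rot"]).as_matrix()
    w=R.from_matrix(R0.T@Rm).as_rotvec()
    print("pos",s["position"],"t",s["clock"]); print("rot frac total",np.degrees(w)/6,"| shift now frac",R0.T@(pos-s["position"])/.03,"| shift after rot",Rm.T@(pos-s["position"])/.03)
def frame(x,yref):
    x=x/np.linalg.norm(x); y=yref-x*(x@yref); y/=np.linalg.norm(y); return np.c_[x,y,np.cross(x,y)]
a=np.array([-.4344,-.3607,.8253]); a/=np.linalg.norm(a); G=np.array([.5500,.2485,.0925])
S=np.array([.518,-.0305,.075]); ey=np.array([-.013,1,0])
E
python3 - <<'E'
from h import *
s=monitor.observe(); print(R.from_euler("xyz",s["tool_rot"]).as_matrix())
for sg in(1,-1):
    for y in([0,1,0],[-.64,.77,0]):
        print(sg,y); to(G+a*.095,frame(-a,sg*np.array(y)))
for n,uv in(("beaker",(206,229)),("petri",(307,262))): print(n,onz("top",uv,.05))
E
```

```text
[[-0.0004  0.424   0.9057]
 [-0.001   0.9057 -0.424 ]
 [-1.     -0.001   0.0001]]
1 [0, 1, 0]
pos [0.2649 0.5658 0.2448] t 0.1
rot frac total [-4.9048 -3.7578  4.4237] | shift now frac [ 2.4706 -7.1645 12.3298] | shift after rot [  1.3363 -13.0811   6.0461]
1 [-0.64, 0.77, 0]
pos [0.2649 0.5658 0.2448] t 0.1
rot frac total [-10.4592  -5.1046   3.2432] | shift now frac [ 2.4706 -7.1645 12.3298] | shift after rot [  1.3363 -14.2073  -2.4131]
-1 [0, 1, 0]
pos [0.2649 0.5658 0.2448] t 0.1
rot frac total [23.9675  5.8643  4.9815] | shift now frac [ 2.4706 -7.1645 12.3298] | shift after rot [ 1.3363 13.0811 -6.0461]
-1 [-0.64, 0.77, 0]
pos [0.2649 0.5658 0.2448] t 0.1
rot frac total [18.5295  3.6465  5.7394] | shift now frac [ 2.4706 -7.1645 12.3298] | shift after rot [ 1.3363 14.2073  2.4131]
beaker [0.4885 0.4741 0.05  ]
petri [0.4176 0.2166 0.05  ]
```

Request:
arm_command(
  delta_pos=[
    [0,0,0],
    [0,0,0],
    [0,0,0],
    [0,0,0],
    [0,0,0],
    [0,0,0],
    [0,0,0],
    [0,0,0],
    [0,0,0],
  ],
  rotation=[
    [-0.613,-0.47,0.553],
    [-0.613,-0.47,0.553],
    [-0.613,-0.47,0.553],
    [-0.613,-0.47,0.553],
    [-0.613,-0.47,0.553],
    [-0.613,-0.47,0.553],
    [-0.613,-0.47,0.553],
    [-0.613,-0.47,0.553],
    [0,0,0],
  ],
  gripper=-1,
  grip_force=60,
)

```text
clock: 1.0
position: [0.263, 0.5648, 0.2422]
tool_rot: [0.591, 0.956, 0.71]
force: [-0.1, 0.1, 0.1]
grip_width: 0.0853
```

```bash
python3 -c "
from h import *
to(G+a*.095,frame(-a,np.array([0,1,0])))
print(monitor.observe()['qpos'])"
```

```text
pos [0.263  0.5648 0.2422] t 1.0
rot frac total [ 0.2234  0.0674 -0.1547] | shift now frac [  1.135  -13.1931   5.8241] | shift after rot [  1.3053 -13.0333   6.1395]
[-1.6696  0.3726  0.3101  2.0839  0.9154  0.3412 -0.5369]
```

Request:
arm_command(
  delta_pos=[
    [0.08,-0.82,0.38],
    [0.08,-0.82,0.38],
    [0.08,-0.82,0.38],
    [0.08,-0.82,0.38],
    [0.08,-0.82,0.38],
    [0.08,-0.82,0.38],
    [0.08,-0.82,0.38],
    [0.08,-0.82,0.38],
    [0.08,-0.82,0.38],
  ],
  rotation=[
    [0.1,0.03,-0.07],
    [0.1,0.03,-0.07],
    [0,0,0],
    [0,0,0],
    [0,0,0],
    [0,0,0],
    [0,0,0],
    [0,0,0],
    [0,0,0],
  ],
)

```text
clock: 1.9
position: [0.4021, 0.375, 0.2055]
tool_rot: [0.611, 0.965, 0.682]
force: [0.8, 1.1, 0.5]
grip_width: 0.0856
```

```bash
python3 -c "
from h import *
to(G+a*.095,frame(-a,np.array([0,1,0])))
print(monitor.observe()['qpos'])"
```

```text
pos [0.4021 0.375  0.2055] t 1.9
rot frac total [-0.1829  0.0759  0.0206] | shift now frac [ 0.5954 -5.9111  2.7181] | shift after rot [ 0.5615 -5.9633  2.609 ]
[-0.9147  0.2969 -0.0324  2.3155  1.9355  0.1679 -1.1934]
```

Request:
arm_command(
  delta_pos=[
    [0.08,-0.84,0.38],
    [0.08,-0.84,0.38],
    [0.08,-0.84,0.38],
    [0.08,-0.84,0.38],
    [0.08,-0.84,0.38],
    [0.08,-0.84,0.38],
    [0.08,-0.84,0.38],
  ],
  rotation=[
    [-0.1,0.04,0],
    [-0.1,0.04,0],
    [0,0,0],
    [0,0,0],
    [0,0,0],
    [0,0,0],
    [0,0,0],
  ],
)

```text
clock: 2.6
position: [0.5072, 0.2348, 0.183]
tool_rot: [0.6, 0.951, 0.661]
force: [0.3, -0.1, -0.8]
grip_width: 0.0855
```

```bash
python3 - <<'E'
from h import *
to(G+a*.095,frame(-a,np.array([0,1,0])))
s=monitor.observe(); print(s['qpos'],s["grip_width"])
t=grab("top");c=grab("scene")
A=cv2.resize(t[130:270,220:380],None,fx=3.5,fy=3.5,interpolation=cv2.INTER_CUBIC)
B=cv2.resize(c[90:250,200:400],None,fx=3,fy=3,interpolation=cv2.INTER_CUBIC)
A=cv2.resize(A,(400,int(A.shape[0]*400/A.shape[1])));B=cv2.resize(B,(400,320));h=max(A.shape[0],320)
o=np.zeros((h,800,3),np.uint8);o[:A.shape[0],:400]=A;o[:320,400:]=B;cv2.imwrite("pics/pre.png",o)
E
```

```text
pos [0.5072 0.2348 0.183 ] t 2.6
rot frac total [-0.2387  0.2542  0.0381] | shift now frac [ 0.1078 -0.7799 -0.1252] | shift after rot [ 0.1083 -0.777  -0.1417]
[ 0.0114  0.4148 -0.5988  2.2861  2.3223  0.1657 -1.1322] 0.08545039784270084
```

View pics/pre.png

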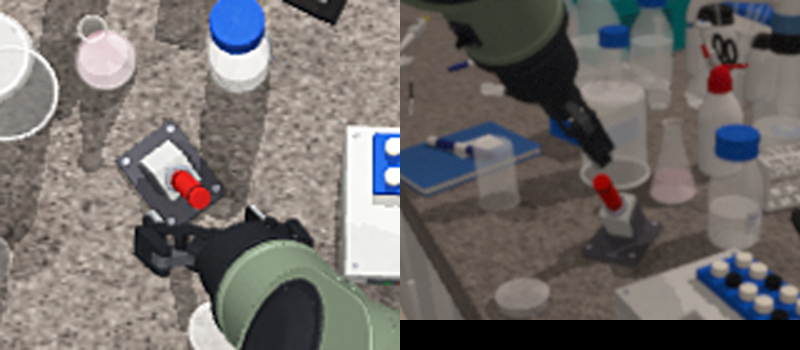

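Request:
arm_command(
  delta_pos=[
    [0.05,-0.4,-0.07],
    [0.05,-0.4,-0.07],
    [0,0,0],
  ],
  rotation=[
    [-0.12,0.13,0],
    [-0.12,0.13,0],
    [0,0,0],
  ],
)

```text
clock: 3.0
position: [0.5155, 0.2073, 0.1724]
tool_rot: [0.597, 0.968, 0.666]
force: [-0.3, -0.3, 0.2]
grip_width: 0.0852
```

```bash
python3 -c "
from h import *
to(G+a*.095,frame(-a,np.array([0,1,0])));to(G-a*.005,frame(-a,np.array([0,1,0])))
print(monitor.observe()['qpos'])"
```

```text
pos [0.5155 0.2073 0.1724] t 3.0
rot frac total [-0.1741  0.1028  0.1082] | shift now frac [ 0.022   0.2347 -0.2282] | shift after rot [ 0.0271  0.2386 -0.2237]
pos [0.5155 0.2073 0.1724] t 3.0
rot frac total [-0.1741  0.1028  0.1082] | shift now frac [ 3.3549  0.2721 -0.2644] | shift after rot [ 3.3604  0.2386 -0.2237]
[ 0.1547  0.4582 -0.6915  2.2774  2.1882  0.1652 -0.9099]
```

Request:
arm_command(
  delta_pos=[
    [0,0.14,-0.13],
    [0,0.1,-0.1],
    [0.5,0,0],
    [0.5,0,0],
    [0.5,0,0],
    [0,0,0],
  ],
  rotation=[
    [-0.12,0.05,0.05],
    [-0.05,0.05,0.05],
    [0,0,0],
    [0,0,0],
    [0,0,0],
    [0,0,0],
  ],
)

```text
clock: 3.6
position: [0.529, 0.2371, 0.1373]
tool_rot: [0.597, 0.964, 0.691]
force: [-0.4, 0.3, 1.0]
grip_width: 0.0857
```

```bash
python3 -c "
from h import *
to(G-a*.005,frame(-a,np.array([0,1,0])))
print(monitor.observe()['qpos'])"
```

```text
pos [0.529  0.2371 0.1373] t 3.6
rot frac total [ 0.0209  0.0636 -0.0288] | shift now frac [ 1.8394 -0.2462 -0.0878] | shift after rot [ 1.8407 -0.2409 -0.0751]
[ 0.129   0.5849 -0.7371  2.244   2.2323  0.2748 -0.919 ]
```

Request:
arm_command(
  delta_pos=[
    [0,-0.2,-0.07],
    [0.4,-0.02,0],
    [0.4,0,0],
    [0.4,0,0],
    [0.2,0,0],
    [0,0,0],
  ],
  rotation=[
    [0,0.05,-0.02],
    [0,0,0],
    [0,0,0],
    [0,0,0],
    [0,0,0],
    [0,0,0],
  ],
)

```text
clock: 4.2
position: [0.5464, 0.2473, 0.0998]
tool_rot: [0.596, 0.968, 0.693]
force: [-0.7, -0.3, 0.7]
grip_width: 0.0857
```

```bash
python3 - <<'E'
from h import *
to(G-a*.005,frame(-a,np.array([0,1,0])))
s=monitor.observe(); print(s['qpos'],s["grip_width"])
t=grab("top");c=grab("scene")
A=cv2.resize(t[175:255,250:350],(500,400),interpolation=cv2.INTER_CUBIC)
B=cv2.resize(c[140:230,250:350],(300,270),interpolation=cv2.INTER_CUBIC)
o=np.zeros((400,800,3),np.uint8);o[:,:500]=A;o[:270,500:]=B;cv2.imwrite("pics/g.png",o)
E
```

```text
pos [0.5464 0.2473 0.0998] t 4.2
rot frac total [ 0.0501  0.0186 -0.013 ] | shift now frac [ 0.4352 -0.0632 -0.0076] | shift after rot [ 0.4353 -0.0627 -0.0064]
[ 0.1159  0.6979 -0.7413  2.2049  2.2783  0.3457 -0.9164] 0.08572804789323189
```

View pics/g.png

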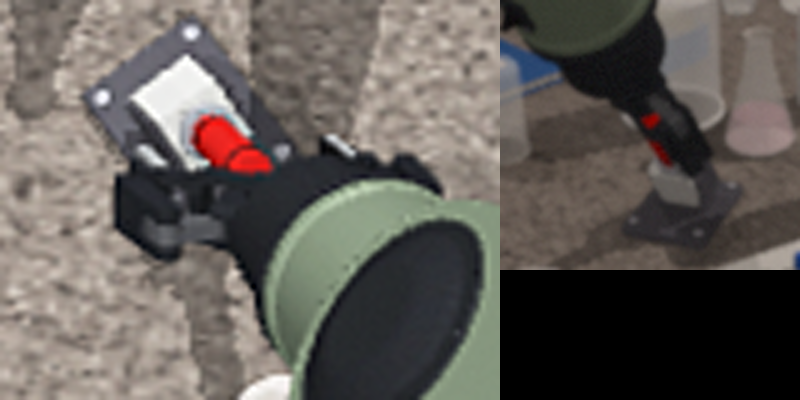

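Request:
arm_command(
  delta_pos=[
    [0.25,-0.06,0],
    [0.2,0,0],
    [0,0,0],
    [0,0,0],
  ],
  rotation=[
    [0.03,0.02,0],
    [0,0,0],
    [0,0,0],
    [0,0,0],
  ],
)

```text
clock: 4.7
position: [0.5531, 0.2502, 0.0884]
tool_rot: [0.599, 0.969, 0.693]
force: [0.6, 0.1, 0.6]
grip_width: 0.0854
```

Request:
arm_command(
  delta_pos=[
    [0,0,0],
    [0,0,0],
    [0,0,0],
    [0,0,0],
    [0,0,0],
    [0,0,0],
    [0,0,0],
    [0,0,0],
  ],
  rotation=[
    [0,0,0],
    [0,0,0],
    [0,0,0],
    [0,0,0],
    [0,0,0],
    [0,0,0],
    [0,0,0],
    [0,0,0],
  ],
  gripper=1,
  grip_force=40,
)

```text
clock: 5.5
position: [0.5527, 0.2513, 0.0893]
tool_rot: [0.6, 0.968, 0.696]
force: [-0.3, 1.6, -0.4]
grip_width: 0.021
```

```bash
python3 -c "
from h import *
to(G-a*.005,frame(-a,np.array([0,1,0])))
s=monitor.observe();print(s['qpos'],s['force'],s['moment'],s['grip_width'])"
```

```text
pos [0.5527 0.2513 0.0893] t 5.5
rot frac total [ 0.0357  0.0098 -0.0279] | shift now frac [ 0.0065 -0.0396 -0.0291] | shift after rot [ 0.0066 -0.0397 -0.029 ]
[ 0.1111  0.7299 -0.7401  2.1887  2.2904  0.3603 -0.9154] [-0.2683  1.5833 -0.3629] [-0.0941  0.463   0.108 ] 0.021024000267075356
```

Request:
arm_command(
  delta_pos=[
    [0,0,0],
    [0,0,0],
    [-0.2,0,0],
    [-0.3,0,0],
    [-0.4,0,0],
    [-0.4,0,0],
  ],
  rotation=[
    [0,0,0],
    [0,0,0],
    [0,0,0],
    [0,0,0],
    [0,0,0],
    [0,0,0],
  ],
  gripper=1,
  grip_force=100,
)

```text
clock: 6.1
position: [0.5342, 0.2358, 0.1221]
tool_rot: [0.602, 0.97, 0.697]
force: [-0.5, -0.2, -0.8]
grip_width: 0.0198
```

```bash
python3 -c "
from h import *
to(G+a*.125,frame(-a,np.array([0,1,0])))
s=monitor.observe();print(s['qpos'],s['force'],s['moment'],s['grip_width'])"
```

```text
pos [0.5342 0.2358 0.1221] t 6.1
rot frac total [ 0.021  -0.0096 -0.0205] | shift now frac [-2.9703 -0.0031  0.0043] | shift after rot [-2.9703 -0.0095  0.0073]
[ 0.1359  0.6275 -0.7394  2.2334  2.2529  0.2939 -0.9141] [-0.4897 -0.1663 -0.8232] [-0.482   0.5492 -0.0236] 0.019783359310943376
```

Request:
arm_command(
  delta_pos=[
    [-0.5,0,0],
    [-0.5,0,0],
    [-0.5,0,0],
    [-0.5,0,0],
    [-0.5,0,0],
    [-0.5,0,0],
    [0,0,0],
    [0,0,0],
  ],
  rotation=[
    [0,0,0],
    [0,0,0],
    [0,0,0],
    [0,0,0],
    [0,0,0],
    [0,0,0],
    [0,0,0],
    [0,0,0],
  ],
)

```text
clock: 6.9
position: [0.4909, 0.1983, 0.2027]
tool_rot: [0.593, 0.97, 0.686]
force: [0.2, -0.2, -1.3]
grip_width: 0.02
```

```bash
python3 -c "
from h import *
to(S+[0,0,.089+.09-.005],frame(np.array([0,0,-1.]),ey))
s=monitor.observe();print(s['qpos'],s['force'],s['moment'],s['grip_width'])"
```

```text
pos [0.4909 0.1983 0.2027] t 6.9
rot frac total [ 0.741   4.6291 -3.3944] | shift now frac [-3.6095 -6.785   1.5151] | shift after rot [-1.5446 -7.6374  0.8035]
[ 0.3464  0.4023 -0.9006  2.3029  1.6898  0.1627 -0.3957] [ 0.1935 -0.2077 -1.3022] [-0.5031  0.6119 -0.0342] 0.0199581476105799
```

Request:
arm_command(
  delta_pos=[
    [-0.3,0,0],
    [-0.3,0,0],
    [-0.3,0,0],
    [-0.3,0,0],
    [0,0,0],
    [0,0,0],
    [0,0,0],
    [0,0,0],
  ],
  rotation=[
    [0.106,0.66,-0.485],
    [0.106,0.66,-0.485],
    [0.106,0.66,-0.485],
    [0.106,0.66,-0.485],
    [0.106,0.66,-0.485],
    [0.106,0.66,-0.485],
    [0.106,0.66,-0.485],
    [0,0,0],
  ],
)

```text
clock: 7.7
position: [0.4961, 0.1819, 0.2163]
tool_rot: [0.34, 1.411, 0.345]
force: [-0.3, 0.2, -1.6]
grip_width: 0.0199
```

```bash
python3 -c "
from h import *
to(S+[0,0,.089+.09-.005],frame(np.array([0,0,-1.]),ey))
s=monitor.observe();print(s['qpos'],s['force'],s['moment'],s['grip_width'])"
```

```text
pos [0.4961 0.1819 0.2163] t 7.7
rot frac total [-0.0754  1.4434 -0.5048] | shift now frac [-1.3477 -7.0194  0.8796] | shift after rot [-1.0891 -7.09    0.6392]
[ 0.3252  0.5247 -1.0686  1.9739  0.6914  0.8535  0.477 ] [-0.2706  0.1798 -1.5739] [-0.0484  0.1618  0.0035] 0.019862751902972837
```

Request:
arm_command(
  delta_pos=[
    [-0.2,0,0],
    [-0.2,0,0],
    [-0.12,-0.85,0.08],
    [-0.1,-0.85,0.08],
    [-0.1,-0.85,0.08],
    [-0.1,-0.85,0.08],
    [-0.1,-0.85,0.08],
    [-0.1,-0.85,0.08],
    [-0.1,-0.85,0.08],
    [0,0,0],
  ],
  rotation=[
    [0,0.72,-0.25],
    [0,0.72,-0.25],
    [0,0,0],
    [0,0,0],
    [0,0,0],
    [0,0,0],
    [0,0,0],
    [0,0,0],
    [0,0,0],
    [0,0,0],
  ],
)

```text
clock: 8.7
position: [0.5189, -0.0125, 0.2443]
tool_rot: [-0.661, 1.521, -0.673]
force: [1.0, 0.8, -1.3]
grip_width: 0.0197
```

```bash
python3 - <<'E'
from h import *
to(S+[0,0,.089+.09-.005],frame(np.array([0,0,-1.]),ey))
s=monitor.observe();print(s['qpos'],s['force'],s['grip_width'])
E
```

```text
pos [ 0.5189 -0.0125  0.2443] t 8.7
rot frac total [-0.2401  0.3712  0.2961] | shift now frac [-0.1407 -0.604  -0.0175] | shift after rot [-0.1583 -0.5986 -0.0384]
[ 0.6842  0.5344 -1.0925  1.8717  0.5961  1.0586  0.9073] [ 0.9936  0.7756 -1.3249] 0.019681041706075552
```

Request:
arm_command(
  delta_pos=[
    [0,0.33,-0.03],
    [0.3,0.3,0],
    [0.4,0,0],
    [0.4,0,0],
    [0.4,0,0],
    [0,0,0],
    [0,0,0],
  ],
  rotation=[
    [-0.12,0.18,0.15],
    [-0.12,0.18,0.15],
    [0,0,0],
    [0,0,0],
    [0,0,0],
    [0,0,0],
    [0,0,0],
  ],
)

```text
clock: 9.4
position: [0.5185, 0.009, 0.1917]
tool_rot: [-0.7, 1.567, -0.685]
force: [-0.1, 0.1, -0.6]
grip_width: 0.0197
```

```bash
python3 - <<'E'
from h import *
T=S+ey*.038
to(T+[0,0,.089+.03-.005],frame(np.array([0,0,-1.]),ey))
s=monitor.observe();print(s['qpos'],s['force'],s['moment'],s['grip_width'])
p=s["position"]; d=R.from_euler("xyz",s["tool_rot"]).as_matrix()[:,0]
t=grab("top","t2");c=grab("scene","s2")
for n in("scene","top"): print(n,"grip",proj(n,p-.005*d),"tip",proj(n,p+.084*d),"slot ends",proj(n,S+ey*.055),proj(n,S-ey*.055))
q=proj("scene",p+.04*d).astype(int);x0,y0=q[0]-50,q[1]-35
B=cv2.resize(c[y0:y0+75,x0:x0+100],(800,600),interpolation=cv2.INTER_CUBIC);print("crop",x0,y0,"x8");cv2.imwrite("pics/v.png",B)
E
```

```text
pos [0.5185 0.009  0.1917] t 9.4
rot frac total [0.0283 0.0252 0.0212] | shift now frac [ 0.089  -0.049  -0.0334] | shift after rot [ 0.089  -0.0493 -0.033 ]
[ 0.6119  0.6235 -1.049   1.8984  0.6475  1.0036  0.8592] [-0.1251  0.1124 -0.593 ] [-0.0112  0.0024  0.0148] 0.01972924492342215
scene grip [350.006  194.0452] tip [348.9749 236.9107] slot ends [343.3585 247.0193] [379.8578 281.5993]
top grip [401.2598 215.0854] tip [395.0285 221.6117] slot ends [386.5766 224.0834] [431.1649 225.504 ]
crop 299 181 x8
```

View pics/v.png

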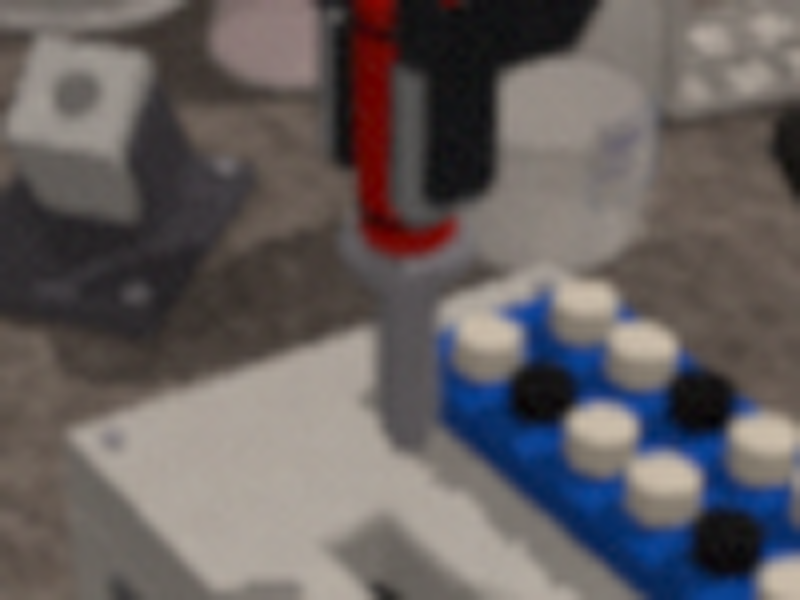

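Request:
arm_command(
  delta_pos=[
    [0.3,-0.05,-0.03],
    [0.3,0,0],
    [0.3,0,0],
    [0.2,0,0],
    [0.15,0,0],
    [0.1,0,0],
  ],
  rotation=[
    [0.02,0.02,0.02],
    [0,0,0],
    [0,0,0],
    [0,0,0],
    [0,0,0],
    [0,0,0],
  ],
)

```text
clock: 10.1
position: [0.5174, 0.0065, 0.1487]
tool_rot: [-0.965, 1.57, -0.952]
force: [-4.3, 1.3, 2.4]
grip_width: 0.0197
```

```bash
cat > st.py <<'E'
from h import *
s=monitor.observe(); p=s["position"]; Rm=R.from_euler("xyz",s["tool_rot"]).as_matrix();d=Rm[:,0]; tip=p+.084*d
v=tip-S; e=ey/np.linalg.norm(ey); ex=np.array([e[1],-e[0],0])
print("t",s["clock"],"tip rel slot x,y,z mm",1e3*v@ex,1e3*v@e,1e3*v[2],"F",s["force"],"M",s["moment"],"w",s["grip_width"])
w=R.from_matrix(Rm.T@frame(np.array([0,0,-1.]),ey)).as_rotvec();print("rot frac",np.degrees(w)/6,"tool y,z in slot frame",Rm[:,1]@ex,Rm[:,1]@e,Rm[:,2]@ex)
E
python3 st.py
```

```text
t 10.1 tip rel slot x,y,z mm -0.08126222303524498 36.95313599291088 -10.26491637329284 F [-4.2704  1.2606  2.398 ] M [-0.0432  1.2236 -0.0052] w 0.019709220828926934
rot frac [-0.0084  0.0068  0.0098] tool y,z in slot frame 0.0008820585827669794 0.9999990839330573 0.999999358263435
```

Request:
arm_command(
  delta_pos=[
    [0.03,0,-0.06],
    [0.1,0,-0.02],
    [0.15,0,0],
    [0.12,0,0],
  ],
  rotation=[
    [0,0,0],
    [0,0,0],
    [0,0,0],
    [0,0,0],
  ],
)

```text
clock: 10.5
position: [0.5176, 0.0071, 0.1386]
tool_rot: [-0.2, 1.563, -0.188]
force: [-9.2, -12.6, 95.9]
grip_width: 0.02
```

```bash
python3 st.py
```

```text
t 10.5 tip rel slot x,y,z mm 0.6671670652405867 37.46475317928284 -20.38098707293984 F [ -9.1898 -12.6399  95.922 ] M [-4.4291  1.6822  0.0321] w 0.02001986167138233
rot frac [-0.0075  0.0689  0.014 ] tool y,z in slot frame 0.0007927034769377377 0.9999986173691476 0.9999736872302157
```

Request:
arm_command(
  delta_pos=[
    [0,0,-0.03],
    [0,0,0],
  ],
  rotation=[
    [0,0,0],
    [0,0,0],
  ],
)

```text
clock: 10.7
position: [0.5176, 0.0059, 0.1396]
tool_rot: [-0.433, 1.56, -0.422]
force: [-3.8, 1.7, -1.9]
grip_width: 0.02
```

```bash
python3 st.py
```

```text
t 10.7 tip rel slot x,y,z mm 0.9014490449354379 36.06626058752339 -19.357260072134117 F [-3.8354  1.6507 -1.9473] M [0.5806 1.1929 0.0032] w 0.01997660632951788
rot frac [-0.0172  0.091   0.0422] tool y,z in slot frame 0.0018243530066500134 0.9999885976614479 0.9999529474700029
```

Request:
arm_command(
  delta_pos=[
    [0.03,-0.07,-0.03],
    [0.04,-0.07,-0.01],
    [0.04,-0.07,0],
    [0.04,-0.07,0],
  ],
  rotation=[
    [0,0.07,0.03],
    [0,0.02,0],
    [0,0,0],
    [0,0,0],
  ],
)

```text
clock: 11.1
position: [0.5195, 0.0038, 0.1388]
tool_rot: [0.77, 1.56, 0.785]
force: [-8.3, 7.4, 26.7]
grip_width: 0.02
```

```bash
python3 st.py
```

```text
t 11.1 tip rel slot x,y,z mm 2.640387204910823 34.931925003515644 -20.1998109660282 F [-8.2619  7.3857 26.6555] M [2.2851 2.2513 0.0395] w 0.020040305294125375
rot frac [ 0.0175  0.0758 -0.0736] tool y,z in slot frame -0.0018607865536183876 0.9999685840238013 0.9999667987334614
```

Request:
arm_command(
  delta_pos=[
    [0,-0.12,-0.1],
    [0.02,-0.15,-0.08],
    [0.02,-0.15,-0.05],
    [0.02,-0.15,-0.03],
  ],
  rotation=[
    [0.01,0.06,-0.05],
    [0,0.02,0],
    [0,0,0],
    [0,0,0],
  ],
)

```text
clock: 11.5
position: [0.5154, -0.0081, 0.139]
tool_rot: [0.972, 1.556, 0.99]
force: [0.4, 9.5, 11.1]
grip_width: 0.0202
```

```bash
python3 st.py
```

```text
t 11.5 tip rel slot x,y,z mm -1.588253584563241 23.442364982546117 -20.004281014718018 F [ 0.4126  9.4842 11.0533] M [2.7347 0.1737 0.0648] w 0.0202259438346587
rot frac [ 0.0464  0.0794 -0.1169] tool y,z in slot frame -0.004904467550023159 0.9999133426238106 0.9999536751208771
```

Request:
arm_command(
  delta_pos=[
    [0.02,-0.12,0.02],
    [0.03,-0.12,0],
    [0.03,-0.12,0],
  ],
  rotation=[
    [0.03,0.06,-0.1],
    [0,0.02,0],
    [0,0,0],
  ],
)

```text
clock: 11.8
position: [0.5181, -0.0126, 0.1388]
tool_rot: [1.155, 1.557, 1.173]
force: [-6.3, 15.4, 22.2]
grip_width: 0.0197
```

```bash
python3 st.py
```

```text
t 11.8 tip rel slot x,y,z mm 0.7686881235786329 18.9739776349308 -20.190193313659247 F [-6.257  15.4327 22.1707] M [4.4992 2.1646 0.0567] w 0.019722322275155496
rot frac [ 0.0487  0.0532 -0.1212] tool y,z in slot frame -0.005133752890758277 0.9999064119542016 0.999971479561174
```

Request:
arm_command(
  delta_pos=[
    [0.02,-0.12,-0.04],
    [0.03,-0.12,-0.03],
    [0.03,-0.12,-0.03],
  ],
  rotation=[
    [0.03,0.06,-0.12],
    [0,0.02,-0.05],
    [0,0,-0.05],
  ],
)

```text
clock: 12.1
position: [0.518, -0.0165, 0.1389]
tool_rot: [0.223, 1.566, 0.242]
force: [-2.8, 13.2, 17.1]
grip_width: 0.02
```

```bash
python3 st.py
```

```text
t 12.1 tip rel slot x,y,z mm 0.5779766147712928 14.054148621897752 -20.090442152088965 F [-2.7585 13.1726 17.0661] M [4.0618 0.6927 0.0137] w 0.019962068459863255
rot frac [ 0.0566  0.0455 -0.0105] tool y,z in slot frame -0.005931858187031684 0.999981820893844 0.999971058187444
```

Request:
arm_command(
  delta_pos=[
    [0.02,-0.12,-0.04],
    [0.03,-0.12,-0.03],
    [0.03,-0.12,-0.03],
  ],
  rotation=[
    [0.05,0.05,-0.03],
    [0,0.02,-0.03],
    [0,0,-0.03],
  ],
)

```text
clock: 12.4
position: [0.5182, -0.0211, 0.1389]
tool_rot: [0.36, 1.565, 0.377]
force: [-2.5, 13.6, 18.1]
grip_width: 0.0198
```

```bash
python3 st.py
```

```text
t 12.4 tip rel slot x,y,z mm 0.8008771295164502 9.553794498569836 -20.101633556296836 F [-2.4836 13.5944 18.123 ] M [3.6457 0.6015 0.0481] w 0.01984283124366722
rot frac [ 0.0453  0.0538 -0.0204] tool y,z in slot frame -0.0047492869784640564 0.999986479436261 0.99997290556226
```

Request:
arm_command(
  delta_pos=[
    [0.02,-0.12,-0.04],
    [0.03,-0.12,-0.03],
    [0.03,-0.12,-0.03],
    [0.03,-0.12,-0.03],
    [0.03,-0.12,-0.03],
  ],
  rotation=[
    [0.05,0.05,-0.03],
    [0,0.02,-0.03],
    [0,0.02,-0.03],
    [0,0.02,-0.03],
    [0,0,-0.03],
  ],
)

```text
clock: 12.9
position: [0.5188, -0.0284, 0.1389]
tool_rot: [0.537, 1.562, 0.556]
force: [-2.4, 15.6, 17.9]
grip_width: 0.0199
```

```bash
python3 st.py
```

```text
t 12.9 tip rel slot x,y,z mm 1.4886951113848756 2.521191943353562 -20.127125645861764 F [-2.3908 15.582  17.9286] M [4.3543 0.9203 0.0597] w 0.01985433943883332
rot frac [ 0.0585  0.0755 -0.0453] tool y,z in slot frame -0.006149566121978773 0.9999699776358992 0.9999499913757208
```

Request:
arm_command(
  delta_pos=[
    [0.02,-0.12,-0.07],
    [0.03,-0.12,-0.05],
    [0.03,-0.12,-0.04],
    [0.03,-0.12,-0.04],
    [0.03,-0.12,-0.04],
  ],
  rotation=[
    [0.05,0.07,-0.05],
    [0,0.03,-0.03],
    [0,0.03,-0.03],
    [0,0.02,-0.03],
    [0,0,-0.03],
  ],
)

```text
clock: 13.4
position: [0.5181, -0.0364, 0.1389]
tool_rot: [0.49, 1.562, 0.51]
force: [-1.5, 11.0, 17.1]
grip_width: 0.0197
```

```bash
python3 st.py
```

```text
t 13.4 tip rel slot x,y,z mm 0.7024566967929573 -5.485173493300008 -20.1124887857885 F [-1.4903 11.0078 17.0768] M [3.2759 0.4255 0.0796] w 0.01972254368281339
rot frac [ 0.0696  0.0771 -0.0415] tool y,z in slot frame -0.007305610706854707 0.9999640054597109 0.9999408589926326
```

Request:
arm_command(
  delta_pos=[
    [0.02,-0.12,-0.05],
    [0.03,-0.12,-0.05],
    [0.03,-0.12,-0.04],
    [0.03,-0.12,-0.04],
    [0.03,-0.12,-0.04],
  ],
  rotation=[
    [0.06,0.07,-0.05],
    [0,0.03,-0.03],
    [0,0.03,-0.03],
    [0,0.02,-0.03],
    [0,0,-0.03],
  ],
)

```text
clock: 13.9
position: [0.518, -0.0443, 0.1389]
tool_rot: [0.433, 1.562, 0.453]
force: [-1.6, 11.9, 17.3]
grip_width: 0.0199
```

```bash
python3 st.py
```

```text
t 13.9 tip rel slot x,y,z mm 0.45829515442486196 -13.527787816852483 -20.082366931175724 F [-1.5657 11.861  17.2715] M [3.4297 0.4527 0.0044] w 0.01989243970711451
rot frac [ 0.0698  0.0774 -0.0361] tool y,z in slot frame -0.0073197973269288515 0.9999661875025704 0.9999405063469597
```

Request:
arm_command(
  delta_pos=[
    [0.02,-0.12,-0.05],
    [0.03,-0.12,-0.05],
    [0.03,-0.12,-0.04],
    [0.03,-0.12,-0.04],
    [0.03,-0.12,-0.04],
  ],
  rotation=[
    [0.06,0.07,-0.05],
    [0,0.03,-0.03],
    [0,0.03,-0.03],
    [0,0.02,-0.03],
    [0,0,-0.03],
  ],
)

```text
clock: 14.4
position: [0.5178, -0.0524, 0.1389]
tool_rot: [0.358, 1.562, 0.378]
force: [-2.0, 11.2, 16.6]
grip_width: 0.0201
```

```bash
python3 st.py
```

```text
t 14.4 tip rel slot x,y,z mm 0.18598087381670642 -21.62237775072721 -20.08863422564229 F [-1.9733 11.2157 16.5524] M [3.3313 0.4556 0.0623] w 0.02007699451760741
rot frac [ 0.0696  0.0764 -0.0289] tool y,z in slot frame -0.0073028634404182285 0.9999688357536549 0.9999413861767682
```

Request:
arm_command(
  delta_pos=[
    [0.02,-0.12,-0.05],
    [0.03,-0.12,-0.04],
    [0.03,-0.12,-0.04],
    [0.03,-0.12,-0.04],
    [0.03,-0.12,-0.04],
  ],
  rotation=[
    [0.06,0.07,-0.05],
    [0,0.03,-0.03],
    [0,0.03,-0.03],
    [0,0.02,-0.03],
    [0,0,-0.03],
  ],
)

```text
clock: 14.9
position: [0.5154, -0.0669, 0.1361]
tool_rot: [-1.407, 1.564, -1.39]
force: [5.9, 11.6, 6.1]
grip_width: 0.0197
```

```bash
python3 st.py
```

```text
t 14.9 tip rel slot x,y,z mm -2.9691067497235886 -36.94684729888677 -22.90025437326207 F [ 5.9395 11.5784  6.0899] M [ 3.3599 -1.5966 -0.0505] w 0.01974275367237807
rot frac [0.0374 0.011  0.0653] tool y,z in slot frame -0.003907330659409185 0.9999689451441635 0.9999916922626025
```

Request:
arm_command(
  delta_pos=[
    [0.02,0.12,0.08],
    [0.05,0.03,0.02],
    [0.06,0,0],
    [0.06,0,0],
  ],
  rotation=[
    [0.03,0,0.05],
    [0,0,0],
    [0,0,0],
    [0,0,0],
  ],
)

```text
clock: 15.3
position: [0.5176, -0.0638, 0.1291]
tool_rot: [-1.877, 1.568, -1.865]
force: [-0.1, -0.4, -1.1]
grip_width: 0.0196
```

```bash
python3 st.py
```

```text
t 15.3 tip rel slot x,y,z mm -0.9142965538488386 -33.55037141230049 -29.91096648143722 F [-0.1223 -0.3807 -1.1497] M [-0.0627 -0.0669 -0.0231] w 0.019605112950615705
rot frac [-0.0077 -0.0082  0.0259] tool y,z in slot frame 0.0008081734740188127 0.9999960055478122 0.999999304976978
```

Request:
arm_command(
  delta_pos=[
    [0.1,0.02,0.02],
    [0.1,0,0.01],
    [0.1,0,0],
    [0.1,0,0],
    [0.08,0,0],
  ],
  rotation=[
    [0,0,0.02],
    [0,0,0],
    [0,0,0],
    [0,0,0],
    [0,0,0],
  ],
)

```text
clock: 15.8
position: [0.518, -0.0635, 0.1129]
tool_rot: [-2.741, 1.569, -2.728]
force: [0.2, 0.0, -1.6]
grip_width: 0.0198
```

```bash
python3 st.py
```

```text
t 15.8 tip rel slot x,y,z mm -0.5896643646142825 -33.08677599528972 -46.05557941388963 F [ 0.2413  0.018  -1.6175] M [ 0.0151 -0.0339  0.0431] w 0.01975317880631534
rot frac [-0.0075 -0.0193  0.0082] tool y,z in slot frame 0.0007808447529716395 0.999999327011663 0.9999976455929752
```

Request:
arm_command(
  delta_pos=[
    [0.08,0,0],
    [0.06,0,0],
    [0.04,0,0],
    [0.04,0,0],
  ],
  rotation=[
    [0,-0.02,0.01],
    [0,0,0],
    [0,0,0],
    [0,0,0],
  ],
)

```text
clock: 16.2
position: [0.5184, -0.0634, 0.1069]
tool_rot: [-0.582, 1.57, -0.569]
force: [-14.0, -1.8, 47.5]
grip_width: 0.0199
```

```bash
python3 st.py
```

```text
t 16.2 tip rel slot x,y,z mm 0.05056275805230067 -32.91318825504437 -52.10480527983039 F [-14.0008  -1.7926  47.4574] M [-0.6884  3.28   -0.0257] w 0.019943874389361647
rot frac [-0.0072  0.0099  0.0065] tool y,z in slot frame 0.0007526501472585427 0.9999994833628406 0.9999991773423413
```

Request:
arm_command(
  delta_pos=[
    [0,0,-0.02],
    [0,0,0],
    [0,0,0],
  ],
  rotation=[
    [0,0,0],
    [0,0,0],
    [0,0,0],
  ],
)

```text
clock: 16.5
position: [0.518, -0.0634, 0.1076]
tool_rot: [-0.701, 1.568, -0.689]
force: [-0.7, -0.5, -1.3]
grip_width: 0.0204
```

Request:
arm_command(
  delta_pos=[
    [0,0,0],
    [0,0,0],
    [0,0,0],
    [0,0,0],
    [0,0,0],
    [0,0,0],
  ],
  rotation=[
    [0,0,0],
    [0,0,0],
    [0,0,0],
    [0,0,0],
    [0,0,0],
    [0,0,0],
  ],
  gripper=-0.3,
)

```text
clock: 17.1
position: [0.5182, -0.0633, 0.1074]
tool_rot: [-0.503, 1.569, -0.491]
force: [-0.5, -0.3, -0.2]
grip_width: 0.0557
```

Request:
arm_command(
  delta_pos=[
    [-0.2,0,0],
    [-0.4,0,0],
    [-0.5,0,0],
    [-0.5,0,0],
    [-0.5,0,0],
    [-0.7,0,0],
    [-0.7,0,0],
    [-0.7,0,0],
    [0,0,0],
    [0,0,0],
  ],
  rotation=[
    [0,0,0],
    [0,0,0],
    [0,0,0],
    [0,0,0],
    [0,0,0],
    [0,0,0],
    [0,0,0],
    [0,0,0],
    [0,0,0],
    [0,0,0],
  ],
)

```text
clock: 18.1
position: [0.5181, -0.0625, 0.2477]
tool_rot: [-0.357, 1.564, -0.344]
force: [0.8, -0.1, -0.8]
grip_width: 0.0554
```

```bash
python3 - <<'E'
from h import *
t=grab("top","t3");c=grab("scene","s3")
H=S-ey*.033
for z in(.006,.037,.068): print(proj("scene",H+[0,0,z]),proj("top",H+[0,0,z]))
q=proj("scene",H).astype(int);x0,y0=q[0]-60,q[1]-60
cv2.imwrite("pics/f.png",cv2.resize(c[y0:y0+90,x0:x0+120],(800,600),interpolation=cv2.INTER_CUBIC));print(x0,y0,"x6.67")
E
```

```text
[371.9787 271.2581] [422.7657 224.8336]
[372.9986 256.9083] [425.5399 222.7749]
[374.0722 241.8042] [428.4641 220.605 ]
311 213 x6.67
```

View pics/f.png

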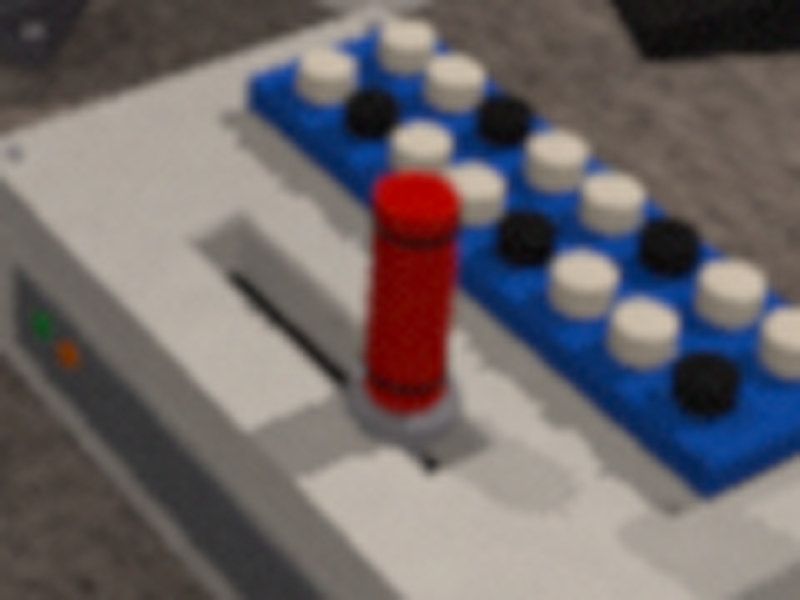

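```bash
python3 -c "
from workcell import bot
print(bot.job_done())"
```

```text
the job is handed in; nothing more can be done
None
```

The pin is home in the shuttle's hole, collar down on the cover and released, and the job was handed in at about 18 s of the allowed 48 s. No verdict came back.

- **How it went:** I drew the pin out along its leaning axis and stood it upright in the slot about 38 mm from the middle, on the +y side. I then slid the tip along the floor until it dropped in about 33 mm to the −y side. That is 1 mm past the stated 32 mm, within my measuring error. The last push stopped with the tip 52.1 mm below the cover at 47 N.
- **Last checks:** after release the gripper opened to 55 mm and moved about 140 mm up, with no force left on it. The last picture shows the pin upright with its collar on the cover. Both ends of the handle are within about 1 pixel (roughly 2 mm) of where a fully home, vertical pin should appear.
- **What did not go smoothly:** the first touch on the slot floor peaked at about 96 N at the wrist, close to the 120 N limit. After that I pressed much more gently. While sliding, the pin also drifted across the slot by up to 3 mm and touched its walls.
- **Not checked:** I did not measure the flask, bottle, beaker and petri dish again at the end. The arm's path stayed clear of them and I saw no contact forces on the way.

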